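# Hold the microscope light box's sprung shutter half open

## Task

Get the microscope's light box ready for a half-light picture: first press both hinged filter covers down until they snap shut, then slide the spring-loaded aperture shutter by its upright tab to half of its travel and keep holding it there. The spring pulls the shutter closed, so the program must finish while still holding the tab, the shutter standing still at the half mark. Leave the loose things around the box where they are.

Things in the scene. Friction and masses are not known exactly. Their poses are not given: they have to be found in the camera images.
- light_box: grey metal light box fixed to the bench, 130 (x) by 300 (y) by 60 mm high; origin under its centre on the bench, z up. Its +y half carries two black covers side by side, its -y half the shutter: a black plate between two aluminium rails (rail tops 66 mm above the bench) with a tab standing up from it. The robot is on the box's -x side.
- cover_left (a joint): hinge of the cover nearest the box's +y end (rad): 0 = shut, flat on the box; starts open, about 0.6 to 0.7 (stop 0.75). Axis along box y at box x +47, y +106, z 63 mm; the free edge towards the robot rises. A spring resists pressing (about 6 N at the press point), pushes the cover open again above about 0.17 rad, and snaps and keeps it shut below about 0.13.
- cover_left_press (a point): good place to press on the left cover, a black plate 90 mm from hinge to free edge (plus a small lip), 68 mm wide, 6 mm thick: on its top face, 75 mm from the hinge axis, midway across; 66 mm above the bench when shut; moves with the cover
- cover_right (a joint): hinge of the other cover, in the middle of the box (rad): the same cover, values and spring; hinge axis at box x +47, y +28, z 63 mm
- cover_right_press (a point): the same press point on top of the right cover
- shutter (a joint): slide of the aperture shutter (m): 0 = closed (starts here), grows as the shutter moves along the box's +y axis (towards the covers), 0.060 = full travel, half = 0.030. A spring pulls it closed: 3 N at the start, rising by 1.5 N per 10 mm (7.5 N at half, 12 N at full travel).
- tab_grip (a point): pinch point inside the black tab that stands up from the shutter plate: tab 30 mm (box x) by 12 mm (box y, the sliding direction), from 62 to 96 mm above the bench; the point is on its middle, 86 mm above the bench, for fingers closing along the box's y axis. At box x 0, y -114 mm when closed, y -84 mm at half; moves with the shutter
- half_mark (a point): fixed point of the box where tab_grip is at half travel; shown on both rails by a broad black mark (4 mm wide), between two thin marks for closed and full travel
- carton: bystander: loose small white carton with a blue band, 50 by 75 by 38 mm high, origin under its centre, beside the box
- sample_cup: bystander: loose clear plastic cup, 48 mm across, 45 mm high, origin under its centre, beside the box
- eyepiece: bystander: loose black eyepiece, 36 mm across, 45 mm high, origin under its centre, beside the box

How it is judged:
On the way, in this order (a step that is already met when the one before it is completed fails the run):
1. both covers are snapped shut (value of joint each of cover_left, cover_right below 0.04 rad), for 0.2 s.
2. the shutter is held at half travel by its tab (value of joint shutter between 0.025 and 0.035 m and contact force between the fingers and shutter above 3 N), for 0.5 s.
At the end, for the whole second after the job is handed in: Both covers are shut (within 0.04 rad), and the shutter stands still at half travel, 30 mm open within 5 mm, held against its spring by the fingers on its tab (more than 3 N), through the last second (all of step 1 and all of step 2 and velocity of joint shutter between -0.01 and 0.01 m/s); the arm keeps its last pose, push and grip.
It fails at once if a loose thing beside the box was moved (more than 20 mm) or tipped (distance of any of carton, sample_cup, eyepiece from where it was at the start of the episode above 0.02 m or angle between any of carton, sample_cup, eyepiece's own z axis and vertical above 0.5 rad).
It also fails if it takes over 40 s, if anything falls off the work surface, if the arm or the gripper's body presses on something with over 40 N, if the wrist force passes 120 N, or if a joint passes its speed limit or range.

## Robot

A 7-joint arm with a two-finger parallel gripper is mounted at the origin on the work surface. World frame = base frame: x ahead of the robot, y to its left, z up, the work surface at z = 0. Lengths are in m, angles in rad, forces in N, time in s.
With the tool pointing down it reaches from about 0.4 to 0.85 m from the base axis. Payload 4.5 kg.
Tool frame: the origin (TCP) lies where the fingers leave the gripper's body, on its centre line; the fingertips stand 64 mm ahead of it and the grasp point (between the pads) lies 45 mm ahead of it; z points along the fingers, y is the line along which they close (so a half turn about z gives the same grasp; the last joint's range is limited). The gripper opens to 88 mm and grips with 3 to 60 N. Pads are 18 mm wide; open, the fingers measure 123 mm over their backs; the gripper's body (75 mm by 187 mm) begins 45 mm behind the grasp point.
Start: joints at [1.153, 0.689, -0.195, 1.565, 0.157, 0.902, -0.215], TCP at [0.273, -0.562, 0.303] pointing down, gripper open.
Joint ranges: [-3.01, 3.01], [-0.46, 2.08], [-1.47, 1.51], [0.13, 2.56], [-1, 4.14], [0.04, 2.09], [-2.66, 2.66]. Speed limits (rad/s): [2.57, 2.57, 3.14, 3.14, 3.14, 3.14, 3.14].

## Interface

Orientations are given as a unit quaternion [x, y, z, w].
In Python, from plant import r gives the robot as it stands.
- The arm moves only by the tool play_rows, never from a script. Its arguments are lists of equal length, an entry for each row: "translation": the shift along the tool's x, y, z in m, a list of three; "delta_rot": the turn, a rotation vector about the tool's x, y, z in degrees, a list of three; "grip": the opening, from -1 (shut) to 1 (fully open). In form: {"translation": [[x, y, z], ...], "delta_rot": [[rx, ry, rz], ...], "grip": [grip, ...]}. A call has 1 to 20 rows; each row shifts and turns the commanded pose from where the row before left it, along the tool's axes as they then stand; what a row does not reach is not made up. A row lasts 1/8 s, in which the tool goes at most 62.5 mm and 10.7 degrees, less where a joint would pass 70% of its speed; a pose out of reach is approached as far as the arm can. A call with a gripper value outside its range is refused whole. The fingers move at their own pace and stop on an object; "squeeze" is the grip in N (left out, the last holds). Time passes only in rows, so rows that do not move let the fingers close. It gives the time, the measured TCP pose, the force, the opening and the grip force at its end, in the units of the state.
- r.get_state(): the state, without advancing time (a new reading comes with each control period).
- r.snapshot(name): name is "scene" or "side" or "wrist"; returns the picture (400x640x3 uint8, blue, green, red); there is no depth.
- r.get_calibration(name): a dict with "intrinsics" (3x3 intrinsics, pixels), "eye" and "rotation" of the camera in the world. Camera axes: x right, y up, looking along -z (the intrinsics and any distortion apply to the point x, -y, -z); pixel columns grow to the right and rows downward; lengths in m; the calibration is good to about 2 mm. A picture is of the moment at which its call begins: read the wrist's pose just before it. get_calibration takes no time and is no camera call; for the wrist camera it gives the pose at the moment of the call.
- r.finish_job(): hands the job in; it is judged then, once.
Trained networks look in the newest picture that a camera, given by its name, has taken for a name from the list of things; names that differ only in an ending like _2 or _b are one class to them, and where a whole thing is asked for, a point or a joint stands for the part that bears it (a point fixed in the world has none). Each returns a list of dicts, best first, with "confidence" (0 to 1); they miss things now and then, are a little off and sometimes report something else, mostly with a low value. They report only what shows in the picture. A call takes as long as a camera call.
- r.look_for(camera, target): "point" ([x, y, z] in m, in world coordinates, good to about 4 mm: the middle of the surface that is visible of it).
- r.silhouettes(camera, target): "pixels" (400x640 bool, what is visible of it).
The state is a dict: "clock": time; "q": joint angles; "qd": joint speeds; "joint_torque": joint torques, N m; "tool_pos": TCP position; "eef_rot": TCP orientation; "contact_force": force on the tool from outside, world axes, zero at the start; "moment": the same for the moment, N m; "opening": opening from 0.0 (shut) to 1.0 (fully open); "finger_force": force on a finger pad.
Only numpy, scipy, OpenCV 4.12 (cv2) and the standard library are available. Lean on these libraries where they do the work, as an engineer would, in place of code of your own. Each camera call takes 0.05 s, during which the arm holds its last target. There are 200 camera calls.

## Working session

There is one attempt and no reset: what is moved stays moved. The work goes in short steps, Python scripts to look and compute and a tool call to move; the robot and the scene stay as the last step left them, time stands still between calls to the robot, and variables do not carry over. Pictures are saved under pics/ and viewed, at most 10 in all, crops included, and the job is handed in when it is done.

Besides the shell and the picture viewer there is one more tool, called after "Request:" as a command line: name --argument value ..., lists and objects as JSON in quotes. play_rows: Moves the arm, as the interface text tells. Its arguments: {"type":"object","properties":{"translation":{"type":"array","items":{"type":"array","items":{"type":"number"}}},"delta_rot":{"type":"array","items":{"type":"array","items":{"type":"number"}}},"grip":{"type":"array","items":{"type":"number"}},"squeeze":{"type":"number"}},"required":["translation","delta_rot","grip"]}

```bash
ls; mkdir -p pics
python3 - <<'E'
from plant import r
import cv2, numpy as np
np.set_printoptions(precision=4,suppress=True)
print(r.get_state())
for c in("scene","side"):
    im=r.snapshot(c); cv2.imwrite(f"pics/{c}0.png",im)
    k=r.get_calibration(c); print(c,k)
    for t in("light_box","cover_left","cover_right","cover_left_press","cover_right_press","tab_grip","half_mark","carton","sample_cup","eyepiece"):
        try: print(t,[(np.round(d["point"],4),round(d["confidence"],2)) for d in r.look_for(c,t)][:3])
        except Exception as e: print(t,e)
E
```

```text
pics
{'clock': 0.0, 'q': array([ 1.1528,  0.69  , -0.1946,  1.5663,  0.1573,  0.9025, -0.2151]), 'qd': array([ 0.0002, -0.0005,  0.0009, -0.0004, -0.0007,  0.0021, -0.0009]), 'joint_torque': array([  0.0006, -52.7546,  -1.2665, -15.3423,  -0.0525,   0.0066,
         0.0002]), 'tool_pos': array([ 0.2726, -0.5618,  0.3019]), 'eef_rot': array([ 0.9746,  0.2241, -0.0003, -0.0009]), 'contact_force': array([-0.586 , -0.8587, -0.3223]), 'moment': array([ 0.0184, -0.0384,  0.0064]), 'finger_force': 0.0, 'opening': 0.9964619241225408}
scene {'intrinsics': array([[474.121 ,   0.    , 323.8582],
       [  0.    , 474.121 , 197.6853],
       [  0.    ,   0.    ,   1.    ]]), 'eye': array([ 0.989 , -0.3987,  0.8153]), 'rotation': array([0.3001, 0.1123, 0.354 , 0.8787])}
light_box [(array([ 0.5563, -0.1026,  0.0634]), 0.72)]
cover_left [(array([0.5618, 0.0079, 0.0934]), 0.78)]
cover_right [(array([ 0.549 , -0.067 ,  0.0945]), 0.81), (array([0.5605, 0.0042, 0.0956]), 0.45)]
cover_left_press [(array([0.5629, 0.0083, 0.0925]), 0.86)]
cover_right_press [(array([ 0.5412, -0.0649,  0.0912]), 0.91)]
tab_
[... 446 characters left out ...]
]), 'eye': array([0.5579, 0.6161, 0.4679]), 'rotation': array([-0.0152,  0.4813,  0.8748, -0.0537])}
light_box []
cover_left [(array([0.5583, 0.0245, 0.0932]), 0.92)]
cover_right [(array([ 0.5422, -0.0513,  0.0957]), 0.95)]
cover_left_press [(array([0.5572, 0.0214, 0.0962]), 0.72)]
cover_right_press [(array([ 0.544 , -0.0536,  0.1002]), 0.71)]
tab_grip [(array([ 0.5173, -0.1981,  0.0624]), 0.61)]
half_mark [(array([0.537 , 0.0029, 0.058 ]), 0.98)]
carton [(array([ 0.3958, -0.0003,  0.0426]), 0.9), (array([ 0.5415, -0.0541,  0.0974]), 0.36)]
sample_cup [(array([ 0.6699, -0.0307,  0.0325]), 0.61)]
eyepiece [(array([ 0.6596, -0.2057,  0.0228]), 0.72), (array([ 0.5191, -0.1959,  0.0714]), 0.26)]
```

View pics/scene0.png

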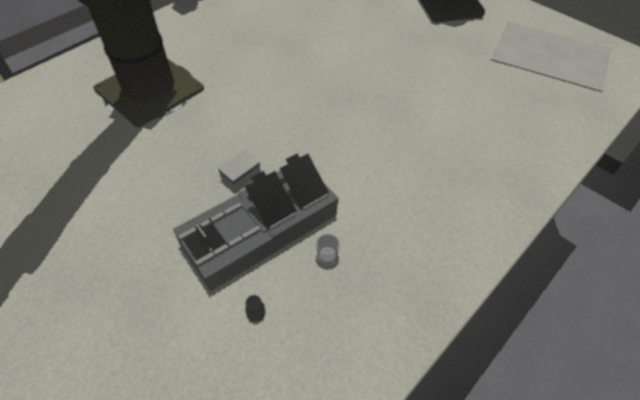

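View pics/side0.png

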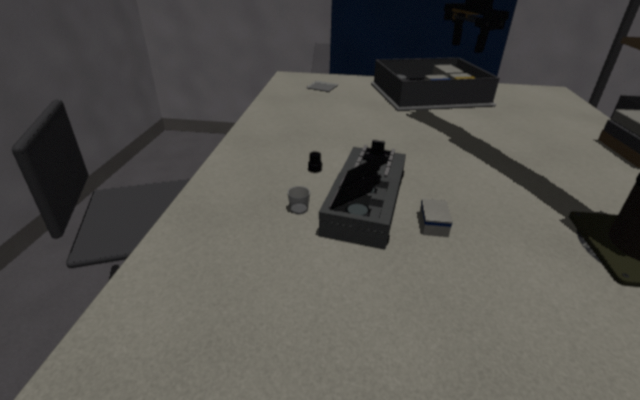

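The scene picture shows the grey box, yawed about -11°, from (180,235) to (335,190), with two open covers at (270,195) and (303,180). The tab is at (205,235), the carton at (238,168), the cup at (327,250) and the eyepiece at (255,308). The side view agrees. The networks' points give a box centre of about (0.53, -0.085), so I'll go above it for a wrist view.

Request:
play_rows --translation '[[0.0366,-0.0264,-0.005],[0.0366,-0.0264,-0.005],[0.0366,-0.0264,-0.005],[0.0366,-0.0264,-0.005],[0.0366,-0.0264,-0.005],[0.0366,-0.0264,-0.005],[0.0366,-0.0264,-0.005],[0.0366,-0.0264,-0.005],[0.0366,-0.0264,-0.005],[0.0366,-0.0264,-0.005],[0.0366,-0.0264,-0.005],[0.0366,-0.0264,-0.005],[0,0,0],[0,0,0],[0,0,0],[0,0,0],[0,0,0]]' --delta_rot '[[0,0,0],[0,0,0],[0,0,0],[0,0,0],[0,0,0],[0,0,0],[0,0,0],[0,0,0],[0,0,0],[0,0,0],[0,0,0],[0,0,0],[0,0,9.35],[0,0,9.35],[0,0,9.35],[0,0,9.35],[0,0,0]]' --grip '[0.375,0.375,0.375,0.375,0.375,0.375,0.375,0.375,0.375,0.375,0.375,0.375,0.375,0.375,0.375,0.375,0.375]'

```text
clock: 3.22
tool_pos: [0.5297, -0.0853, 0.3628]
eef_rot: [0.995, -0.099, 0.0, 0.0]
contact_force: [0.1, 1.0, 0.4]
opening: 0.689
finger_force: 0.0
```

Run:
```python
from plant import r
import cv2, numpy as np
np.set_printoptions(precision=4,suppress=True)
k=r.get_calibration("wrist");im=r.snapshot("wrist"); cv2.imwrite("pics/wrist1.png",im)
s=r.get_state();print(s["clock"],s["tool_pos"],s["eef_rot"],s["opening"],s["contact_force"]);print(k)
np.save("w1.npy",k,allow_pickle=True)
for t in("light_box","cover_left_press","cover_right_press","tab_grip","half_mark","carton","sample_cup","eyepiece"):
    print(t,[(np.round(d["point"],4),round(d["confidence"],2)) for d in r.look_for("wrist",t)][:3])
```

```text
3.275 [ 0.5297 -0.0854  0.3628] [ 0.9951 -0.0986  0.0001  0.0001] 0.6892142368187312 [-0.4391  0.238   0.1717]
{'intrinsics': array([[277.7801,   0.    , 322.3254],
       [  0.    , 277.7801, 200.8496],
       [  0.    ,   0.    ,   1.    ]]), 'eye': array([ 0.5998, -0.098 ,  0.4437]), 'rotation': array([ 0.0883, -0.1078,  0.7659, -0.6276])}
light_box [(array([ 0.5422, -0.0894,  0.0603]), 0.56)]
cover_left_press [(array([0.5569, 0.0072, 0.0971]), 0.65)]
cover_right_press [(array([ 0.5477, -0.0621,  0.1002]), 0.57), (array([ 0.5401, -0.0903,  0.0628]), 0.3)]
tab_grip []
half_mark [(array([ 0.538 , -0.086 ,  0.0599]), 0.78)]
carton [(array([ 0.4015, -0.0301,  0.0363]), 0.82)]
sample_cup [(array([ 0.6772, -0.0336,  0.0267]), 0.78), (array([ 0.4049, -0.0311,  0.0363]), 0.53)]
eyepiece [(array([ 0.6652, -0.2134,  0.0417]), 0.92)]
```

View pics/wrist1.png

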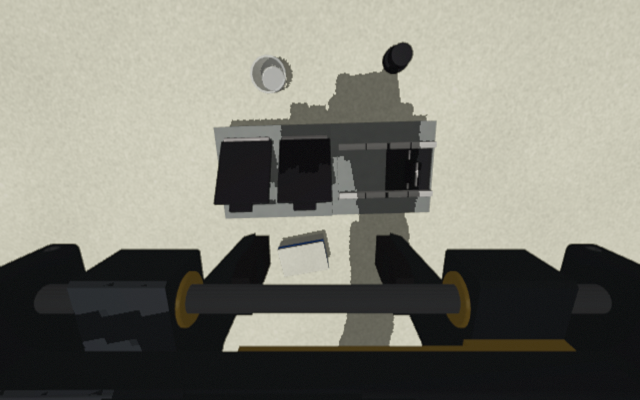

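The wrist view shows the box top running from about (214,127) to (436,121) to (430,211). The covers are at (245,170) and (305,170), and the tab is near (417,170). The rail marks are at x≈388, with the broad one to be checked. I'll zoom in to fit the box pose.

```bash
cat > h.py <<'E'
import cv2,numpy as np
from scipy.spatial.transform import Rotation as R
def ray(k,uv,z):
    K=k["intrinsics"];p=np.linalg.inv(K)@np.array([uv[0],uv[1],1.]);d=R.from_quat(k["rotation"]).apply([p[0],-p[1],-p[2]])
    return k["eye"]+d*(z-k["eye"][2])/d[2]
def proj(k,P):
    c=R.from_quat(k["rotation"]).inv().apply(np.atleast_2d(P)-k["eye"]);c=c*[1,-1,-1]
    q=c@k["intrinsics"].T;return q[:,:2]/q[:,2:]
def world(pose,P):
    x,y,a=pose;P=np.atleast_2d(P).astype(float)/1000
    return R.from_euler("z",a).apply(P)+[x,y,0]
E
python3 - <<'E'
from h import *
k=np.load("w1.npy",allow_pickle=True).item()
im=cv2.imread("pics/wrist1.png")
c=[ray(k,p,.06) for p in((214,127),(436,121),(430,211),(225,217))]
for p in c: print(p.round(4))
c=np.array(c);m=c.mean(0);v=c[0]+c[3]-c[1]-c[2];print(m,np.degrees(np.arctan2(v[1],v[0]))-90,np.linalg.norm(c[0]-c[1]),np.linalg.norm(c[1]-c[2]))
crop=im[105:235,200:450];crop=cv2.convertScaleAbs(crop,alpha=1.6,beta=20)
cv2.imwrite("pics/w1c.png",cv2.resize(crop,None,fx=3.2,fy=3.2,interpolation=cv2.INTER_CUBIC))
E
```

```text
[0.6208 0.0453 0.06  ]
[ 0.5702 -0.246   0.06  ]
[ 0.446  -0.2267  0.06  ]
[0.4956 0.0679 0.06  ]
[ 0.53316674 -0.08985664  0.06      ] -9.703492743874506 0.2956280629768633 0.1257328158647568
```

View pics/w1c.png

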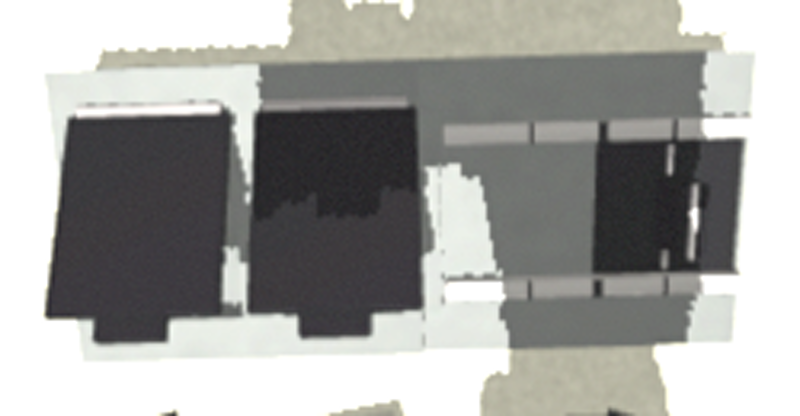

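```bash
cat > fit.py <<'E'
from h import *
from scipy.optimize import least_squares
k=np.load("w1.npy",allow_pickle=True).item()
f=lambda c:(np.array(c)+.5)/3.2-.5+[200,105]
C=f([(47,74),(752,52),(735,342),(85,360)]);M=f([(532,132),(603,131),(676,128),(530,290),(598,288),(666,286)])
def res(v,full=False):
    x,y,a,r1,r2=v
    P=[(65,150,60),(65,-150,60),(-65,-150,60),(-65,150,60)]+[(r1,q,66) for q in(-54,-84,-114)]+[(-r2,q,66) for q in(-54,-84,-114)]
    return (proj(k,world((x,y,a),P))-np.vstack([C,M])).ravel()
s=least_squares(res,[.53,-.09,-.18,30,30],loss="soft_l1",x_scale=[.01,.01,.1,10,10])
print(s.x,np.degrees(s.x[2]));print(s.fun.reshape(-1,2).round(2).tolist() if s.fun.size==20 else res(s.x).reshape(-1,2).round(2))
pose=s.x[:3];np.save("pose.npy",pose)
for n,p in dict(mid_press=(-10,67,66),tab=(0,-114,86),half=(0,-84,86),c=(0,0,60)).items(): print(n,world(pose,p)[0].round(4))
for c in("scene","side"):
    from plant import r
    kk=r.get_calibration(c);print(c,proj(kk,world(pose,[(65,150,60),(65,-150,60),(-65,-150,60),(-65,150,60),(0,-114,96)])).round(1).tolist())
E
python3 fit.py
```

```text
[ 0.53178002 -0.08977961 -0.16768498 34.54294865 33.63855673] -9.607641453945138
[[-1.79, -0.58], [3.22, -0.75], [0.98, 1.59], [-1.32, 1.82], [-0.09, 0.16], [0.17, -0.21], [-0.17, 0.04], [-0.09, -0.0], [0.02, 0.0], [0.16, 0.01]]
mid_press [ 0.5331 -0.0221  0.066 ]
tab [ 0.5128 -0.2022  0.086 ]
half [ 0.5178 -0.1726  0.086 ]
c [ 0.5318 -0.0898  0.06  ]
scene [[338.6, 197.8], [204.8, 277.3], [172.0, 227.9], [301.2, 158.8], [201.7, 231.2]]
side [[317.3, 212.2], [351.9, 145.2], [404.8, 152.8], [388.0, 225.4], [377.1, 141.4]]
```

Request:
play_rows --translation '[[0,0,0],[-0.0036,-0.0315,0.02],[-0.0036,-0.0315,0.03],[0,0,0.04],[0,0,0.04],[0,0,0.03],[0,0,0.008],[0,0,0.008],[0,0,0.008],[0,0,0.008],[0,0,0.008],[0,0,0.008],[0,0,0.008],[0,0,0.008],[0,0,0.006],[0,0,0]]' --delta_rot '[[0,0,-1.7],[0,0,0],[0,0,0],[0,0,0],[0,0,0],[0,0,0],[0,0,0],[0,0,0],[0,0,0],[0,0,0],[0,0,0],[0,0,0],[0,0,0],[0,0,0],[0,0,0],[0,0,0]]' --grip '[0.375,0.375,0.375,0.375,0.375,0.375,0.375,0.375,0.375,0.375,0.375,0.375,0.375,0.375,0.375,0.375]'

```text
clock: 5.68
tool_pos: [0.5335, -0.0222, 0.1324]
eef_rot: [0.996, -0.086, 0.0, 0.0]
contact_force: [-0.5, 0.6, -0.5]
opening: 0.686
finger_force: 0.0
```

Run:
```python
from plant import r
from h import *
s=r.get_state();print(s["tool_pos"],s["contact_force"],s["moment"])
im=np.hstack([cv2.resize(r.snapshot("side")[110:260,280:440],(400,375),interpolation=2),cv2.resize(r.snapshot("wrist"),(400,250))[:250].copy() if 0 else cv2.resize(r.snapshot("wrist")[0:375,120:520],(400,375))])
cv2.imwrite("pics/p2.png",cv2.convertScaleAbs(im,alpha=1.5,beta=15))
```

```text
[ 0.53348494 -0.02224626  0.13238199] [-0.54950607  0.56892528 -0.46242562] [-0.00115787  0.03400074 -0.00329159]
```

View pics/p2.png

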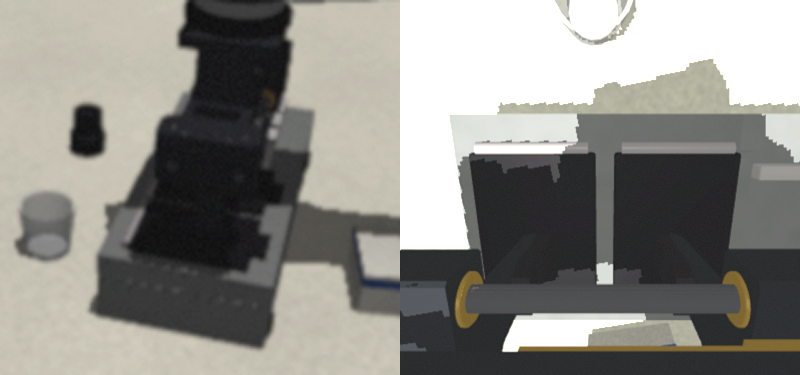

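Both covers lie flat (side crop around (200,235), wrist crop both black plates) and there is no reaction force, so they have snapped shut. Next I'll lift, move above the tab and check there.

Request:
play_rows --translation '[[0,0,-0.02],[0,0,-0.04],[0,0,-0.03],[0.002,0.03,0],[0.002,0.04,0],[0.002,0.04,0],[0.002,0.04,0],[0.002,0.031,0],[0,0,0]]' --delta_rot '[[0,0,0],[0,0,0],[0,0,0],[0,0,0],[0,0,0],[0,0,0],[0,0,0],[0,0,0],[0,0,0]]' --grip '[0.375,0.375,0.375,0.375,0.375,0.375,0.375,0.375,0.375]'

```text
clock: 6.9
tool_pos: [0.5116, -0.2055, 0.2229]
eef_rot: [0.996, -0.088, 0.0, 0.001]
contact_force: [-0.8, 0.6, -0.9]
opening: 0.689
finger_force: 0.0
```

Run:
```python
from plant import r
from h import *
s=r.get_state();print(s["clock"],s["tool_pos"],s["eef_rot"],s["contact_force"])
k=r.get_calibration("wrist");im=r.snapshot("wrist");np.save("w3.npy",k,allow_pickle=True);cv2.imwrite("pics/w3raw.png",im)
pose=np.load("pose.npy")
for t in("tab_grip","cover_right","cover_left"): print(t,[(d["point"].round(4) if hasattr(d["point"],"round") else d["point"],d["confidence"]) for d in r.look_for("wrist",t)][:2])
big=cv2.convertScaleAbs(cv2.resize(im,(800,500),interpolation=2),alpha=1.6,beta=20)
P=world(pose,[(34,-54,66),(34,-84,66),(34,-114,66),(-34,-54,66),(-34,-84,66),(-34,-114,66),(15,-108,96),(15,-120,96),(-15,-120,96),(-15,-108,96)])
for u in proj(k,P): cv2.circle(big,tuple(int(v) for v in u*1.25),3,(0,0,255),1)
print(proj(k,P).round(1).tolist())
cv2.imwrite("pics/w3.png",big)
```

```text
6.9 [ 0.51159223 -0.20554822  0.22292483] [ 9.96092544e-01 -8.83092613e-02  2.01508465e-04  1.03830501e-03] [-0.77973324  0.57498889 -0.91119844]
tab_grip [([0.5197, -0.2035, 0.0606], 0.62)]
cover_right [([0.5394, -0.0666, 0.0689], 0.69)]
cover_left [([0.5539, 0.0116, 0.0672], 0.73)]
[[249.4, 166.1], [284.3, 165.8], [319.2, 165.6], [255.3, 239.2], [287.7, 238.9], [320.0, 238.6], [311.4, 196.0], [326.9, 195.9], [327.0, 231.9], [312.1, 232.0]]
```

View pics/w3.png

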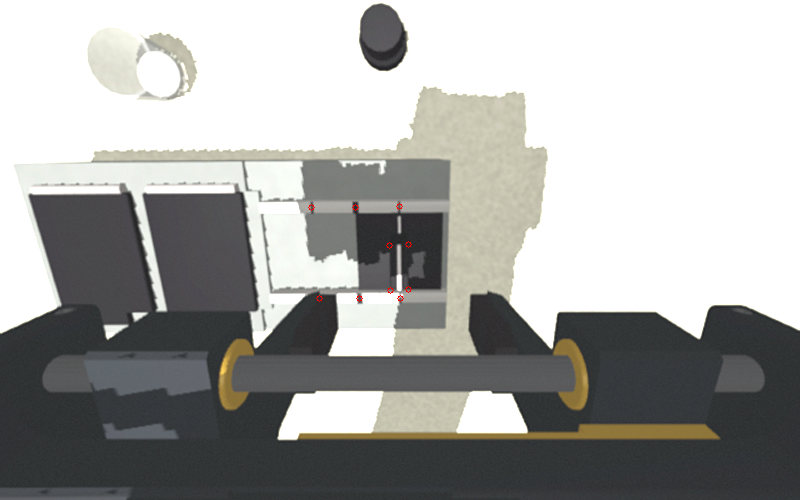

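The overlay on the rail marks (for example (355,207) and (400,297)) and on the tab top agrees with the picture, and both covers are flat. I'll descend partway and let the arm settle.

Request:
play_rows --translation '[[0,0,0.02],[0,0,0.01],[0,0,0],[0,0,0]]' --delta_rot '[[0,0,0],[0,0,0],[0,0,0],[0,0,0]]' --grip '[0.375,0.375,0.375,0.375]'

```text
clock: 7.6
tool_pos: [0.5127, -0.202, 0.1931]
eef_rot: [0.996, -0.085, 0.0, 0.0]
contact_force: [-0.7, -0.2, 1.6]
opening: 0.686
finger_force: 0.0
```

Request:
play_rows --translation '[[0,0,0.02],[0,0,0.02],[0,0,0.015],[0,0,0.005],[0,0,0],[0,0,0],[0,0,0],[0,0,0],[0,0,0],[0,0,0],[0,0,0],[0,0,0]]' --delta_rot '[[0,0,0],[0,0,0],[0,0,0],[0,0,0],[0,0,0],[0,0,0],[0,0,0],[0,0,0],[0,0,0],[0,0,0],[0,0,0],[0,0,0]]' --grip '[0.375,0.375,0.375,0.375,0.375,-1,-1,-1,-1,-1,-1,-1]' --squeeze 40

```text
clock: 9.1
tool_pos: [0.5122, -0.2033, 0.1328]
eef_rot: [0.996, -0.086, 0.0, 0.001]
contact_force: [-0.3, -3.1, -0.1]
opening: 0.133
finger_force: 40.0
```

Request:
play_rows --translation '[[0,-0.004,0],[0,-0.005,0],[0,-0.005,0],[0,-0.005,0],[0,-0.005,0],[0,-0.004,0],[0,-0.002,0],[0,0,0],[0,0,0],[0,0,0],[0,0,0]]' --delta_rot '[[0,0,0],[0,0,0],[0,0,0],[0,0,0],[0,0,0],[0,0,0],[0,0,0],[0,0,0],[0,0,0],[0,0,0],[0,0,0]]' --grip '[-1,-1,-1,-1,-1,-1,-1,-1,-1,-1,-1]'

```text
clock: 10.48
tool_pos: [0.5173, -0.1739, 0.1328]
eef_rot: [0.996, -0.086, 0.0, 0.001]
contact_force: [-0.3, -8.2, -0.3]
opening: 0.135
finger_force: 40.0
```

Run:
```python
from plant import r
from h import *
s=r.get_state();print(s["clock"],s["tool_pos"],s["contact_force"],s["finger_force"],s["opening"])
print("travel along box y (mm):",(R.from_euler("z",np.load("pose.npy")[2]).inv().apply(s["tool_pos"]-np.array([.5122,-.2033,.1328]))*1000).round(1))
k=r.get_calibration("wrist");im=r.snapshot("wrist")
big=cv2.convertScaleAbs(cv2.resize(im[60:300,160:480],(800,600),interpolation=2),alpha=1.8,beta=20)
cv2.imwrite("pics/w4.png",big)
sc=cv2.convertScaleAbs(cv2.resize(r.snapshot("scene")[140:300,160:360],(800,600),interpolation=2),alpha=1.5,beta=20)
cv2.imwrite("pics/s4.png",sc)
```

```text
10.475 [ 0.51727548 -0.17391771  0.13277793] [-0.25212045 -8.2461363  -0.34484604] 40.00134335830808 0.13501921860186789
travel along box y (mm): [ 0.1 29.8 -0. ]
```

View pics/w4.png

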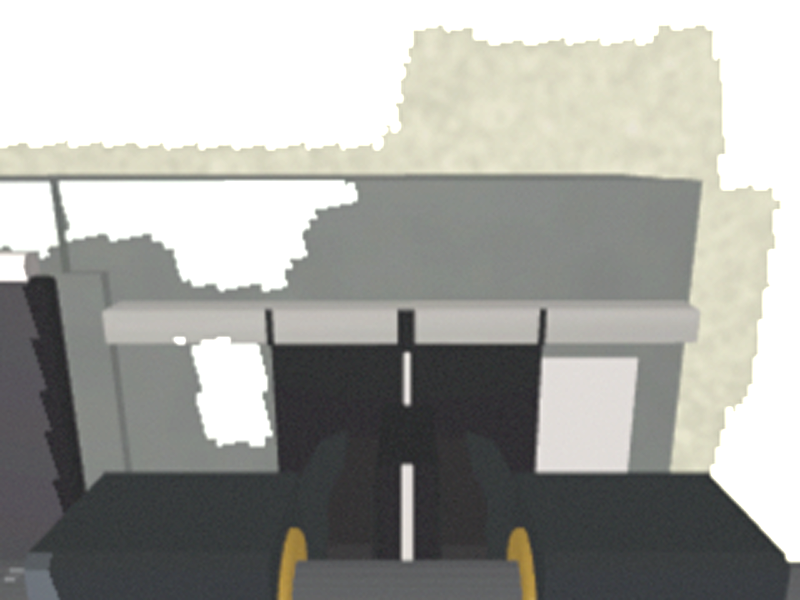

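View pics/s4.png

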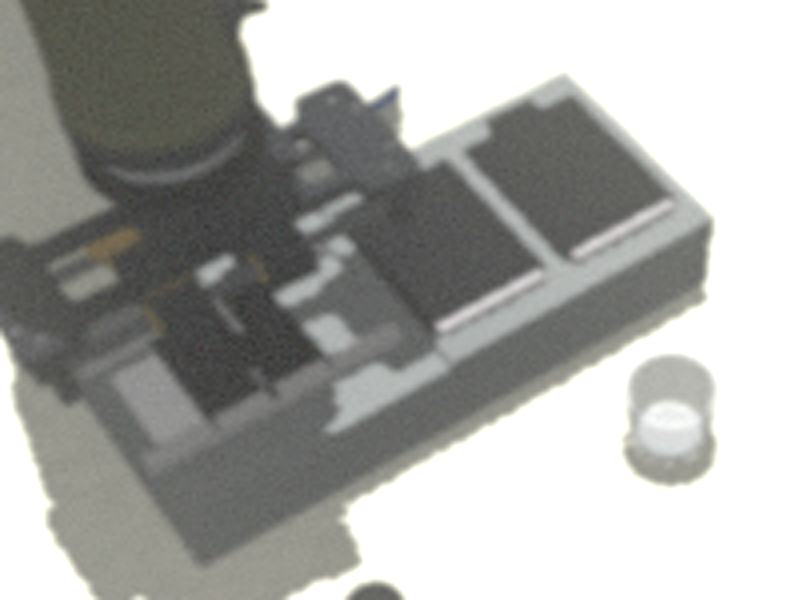

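The shutter's white line (406,380) sits exactly under the broad half mark (406,325). The scene picture shows both covers flat and the cup and eyepiece undisturbed. I'll hold a little longer and then hand in.

Request:
play_rows --translation '[[0,0,0],[0,0,0],[0,0,0],[0,0,0],[0,0,0],[0,0,0]]' --delta_rot '[[0,0,0],[0,0,0],[0,0,0],[0,0,0],[0,0,0],[0,0,0]]' --grip '[-1,-1,-1,-1,-1,-1]'

```text
clock: 11.32
tool_pos: [0.5173, -0.1739, 0.1328]
eef_rot: [0.996, -0.086, 0.0, 0.001]
contact_force: [-0.5, -7.4, 0.6]
opening: 0.132
finger_force: 40.0
```

```bash
python3 -c "
from plant import r
print(r.get_state()['tool_pos']); print(r.finish_job())"
```

```text
[ 0.51727099 -0.17393633  0.13278198]
the job is handed in; nothing more can be done
None
```

I handed the job in at 11.3 s with both covers snapped shut and the shutter held still at the half mark (29.8 mm measured tool travel, 40 N grip); the hand-in returned no verdict.

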